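Lock the print nest down with its deep-well clamp screw

TASK

The nest plate with the sole on it lies on its dowels on the riser but is not clamped yet. Take the long clamp screw out of the wooden stand, put it through the hole in the plate and down the well, feel for the gates of the insert at the bottom without pressing hard until both lugs drop in, then turn it clockwise about a quarter turn until it is fully locked, and let go. Leave the plate on its dowels and the sole in its nest, and do not push the ink tin or the spanner about.

Things in the scene. Friction and masses are not known exactly. Their poses are not given: they have to be found in the camera images.
- screw_grip (a point): Centre of the black bar grip of the loose clamp screw (159 mm tall, 0.16-0.32 kg), which hangs upright, tip down, in the wooden stand. z points from tip to grip, x along the bar: 68 mm (x), 15 mm (y), 26 mm (z); pinch it across its 15 mm. Under the bar a neck 18 mm thick, 12 mm high, then a round head cup 46 mm wide, its top 25 mm below this point. The bar's top is 13 mm above it.
- screw_washer (a point): Underside centre of the sprung pressure washer (38 mm wide) under the clamp screw's head cup; 42 mm below screw_grip when free. It yields up to 6.5 mm towards the cup: 4 N to start, then 1 N more per mm. Axes as screw_grip.
- screw_lugs (a point): On the clamp screw's axis, centre of its two lugs: a round cross pin 6 mm thick and 29 mm across, parallel to the bar grip (x), 132.5 mm below screw_grip. The shank is 18 mm thick; below the lugs it tapers to a nose 8 mm wide that ends 13 mm below this point.
- stand: Fixed wooden block, 56 mm (x) by 110 mm (y), 112 mm tall; origin at the centre of its underside, z up. Two slots in its top, 31.5 mm (x) by 20.5 mm (y), 108 mm deep: at y = +27 mm (the clamp screw hangs in it, bar along x, its washer resting on the block's top) and y = -27 mm (empty). Lift the screw straight up by 110 mm to clear it.
- well_mouth (a point): Axis of the well at the height of the nest plate's top face; z up, y along the riser towards the sole. Fixed to the riser, an aluminium block 76 by 150 mm, 100 mm tall, with the well near its -y end. Under this point: the plate's round hole (34 mm wide, 12 mm thick), then the well (33.6 mm wide). screw_grip is 42 mm above it with the lugs in the gates and 38 mm when locked.
- insert_top (a point): On the well axis, 72 mm below well_mouth, axes the same: top face of the brass insert, 20.6 mm bore, with two opposite gates 11 mm wide, bevelled, for the lugs. The gates' line lies anywhere within 0.35 rad either way of this x axis, to be felt. Lugs standing on the insert: screw_grip 63.5 mm above well_mouth; lugs within 0.17 rad of the gates' line: it drops freely by 21.5 mm until the washer meets the plate.
- insert_seat (a point): On the well axis, axes as insert_top: height of the lugs' centre when locked. Turned clockwise (from above) from the gates, the lugs run under two falling ramps that draw the screw down 4 mm against its sprung washer; 1.2 rad from mid-gate they reach a level seat and stay, at 1.65 rad a stop; turning 1.45 rad is right. Short of the seat the spring may push it back. It cannot turn anticlockwise from the gates.
- nest_plate: Loose white plate, 88 mm (x) by 209 mm (y) by 12 mm, 0.45 kg, lying on the riser over two 8 mm dowels. Origin on the well axis at its underside, axes as those of well_mouth, y towards the sole. Six small steel pins hold the sole.
- sole_centre (a point): Centre of a flat pale sole-shaped part, 45 mm by 130 mm by 8 mm, 30 g, lying loose between the pins on the nest plate, its middle about 96 mm from the well axis.
- ink_tin: Closed ink tin, 61 mm wide, 55 mm tall, standing loose left of the work; origin at the centre of its underside. A bystander.
- spanner: Flat steel spanner, 25 mm by 147 mm by 6 mm, lying loose at the front of the table; origin at the centre of its underside. A bystander.
Mind the look-alikes: they are no part of the job. What is shaped like the part that bears screw_grip but orange is not meant.

How it is judged:
At the end, for the whole second after the job is handed in: The clamp screw is locked in the insert: released, it stays upright (within 0.06 rad) on the well axis (within 5 mm) with screw_grip at most 39.5 mm above well_mouth (locked is 38 mm, in the gates but not locked 42 mm); the plate lies flat on its dowels and the sole in its nest (z of screw_grip in the frame of well_mouth between 0.034 and 0.0395 m and horizontal distance between screw_grip and well_mouth below 0.005 m and angle between screw_grip's own z axis and vertical below 0.06 rad and distance between nest_plate and well_mouth below 0.016 m and angle between the y axis of nest_plate and the y axis of well_mouth, either way round below 0.03 rad and z of sole_centre in the frame of nest_plate below 0.019 m and distance between sole_centre and nest_plate below 0.104 m and linear speed of nest_plate below 0.02 m/s); the robot touches nothing.
It fails at once if the screw is pressed hard (over 50 N against the riser and its insert) while its lugs still stand on the insert or higher (contact force between clamp_screw and riser above 50 N and z of screw_grip in the frame of well_mouth above 0.06 m).
It fails at once if the sole is knocked out of its nest (moved more than 20 mm) (distance of sole_centre from where it was at the start of the episode above 0.02 m).
It fails at once if the nest plate is lifted or pushed off its dowels (moved more than 8 mm) (distance of nest_plate from where it was at the start of the episode above 0.008 m).
It fails at once if the ink tin is pushed about (moved more than 30 mm) (distance of ink_tin from where it was at the start of the episode above 0.03 m).
It fails at once if the spanner is pushed about (moved more than 30 mm) (distance of spanner from where it was at the start of the episode above 0.03 m).
It also fails if it takes over 48 s, if anything falls off the work surface, if the arm or the gripper's body presses on something with over 40 N, if the wrist force passes 120 N, or if a joint passes its speed limit or range.

ROBOT

A 6-joint arm with a two-finger parallel gripper is mounted at the origin on a cart in front of the work surface, level with it; the furniture and walls round the work are solid. World frame = base frame: x ahead of the robot, y to its left, z up, the work surface at z = 0. Lengths are in m, angles in rad, forces in N, time in s.
With the tool pointing down it reaches from about 0.3 to 1 m from the base axis. Payload 5.1 kg.
Tool frame: the origin (TCP) lies midway between the tips of the shut fingers; the grasp point (between the pads) lies 19 mm behind it (arm.tcp_to_grasp is the distance from the TCP to the grasp point, in m); x points along the fingers, y is the direction in which the jaws open and shut, and the axes are right-handed (so a half turn about x gives the same grasp; the last joint's range is limited). The gripper opens to 95 mm and grips with 3 to 60 N. Pads are 20 mm wide; open, the fingers measure 119 mm over their backs; the gripper's body (75 mm by 180 mm) begins 59 mm behind the grasp point.
Start: joints at [1.099, 0.124, 1.65, -0, 1.367, -0.083], TCP at [0.246, 0.601, 0.215] pointing down, gripper open.
Joint ranges: [-2.61, 2.61], [-1.02, 2.33], [0.03, 2.71], [-1.35, 4.49], [0.32, 2.68], [-2.91, 2.91]. Speed limits (rad/s): [2.57, 2.57, 3.14, 3.14, 3.14, 3.14].

INTERFACE

Orientations are given as a rotation vector (axis times angle).
In Python, from rig import arm gives the robot as it stands. The module is installed in compiled form; this text tells all that it offers.
- The arm moves only by the tool arm_command, never from a script. Its argument "deltas" is a list of rows, each an object of numbers: "tx", "ty", "tz": the shift along the tool's x, y, z in mm; "wx", "wy", "wz": the turn, a rotation vector about the tool's x, y, z in rad. A call has 1 to 10 rows; each row shifts and turns the commanded pose from where the row before left it, along the tool's axes as they then stand; what a row does not reach is not made up. A row lasts 1/12 s, in which the tool goes at most 41.7 mm and 7.16 degrees, less where a joint would pass 70% of its speed; a pose out of reach is approached as far as the arm can. A call with a gripper value outside its range is refused whole. "jaw" is the gripper's target within -1 to 1 (fully open at 1, half-way at 0, shut at -1), set as the call begins (left out, the last holds). The fingers move at their own pace and stop on an object; the grip force is fixed at half the most. Time passes only in rows, so rows that do not move let the fingers close. It gives the time, the measured TCP pose, the force and the opening at its end, in the units of the state.
- arm.observe(): the state, without advancing time (a new reading comes with each control period).
- arm.capture(name): name is "scene" or "top" or "wrist"; returns (picture, depth): 480x640x3 uint8, red, green, blue; 480x640 float32, m along the optical axis (not along the pixel's ray), 0 where there is no reading.
- arm.calibration(name): a dict with "intrinsics" (3x3 intrinsics, pixels), "origin" and "rotation" of the camera in the world. Camera axes: x right, y up, looking along -z (the intrinsics and any distortion apply to the point x, -y, -z); pixel columns grow to the right and rows downward; lengths in m; the calibration is good to about 2 mm. A picture is of the moment at which its call begins: read the wrist's pose just before it. calibration takes no time and is no camera call; for the wrist camera it gives the pose at the moment of the call.
- arm.sign_off(): hands the job in, once; it reports no verdict.
Trained networks look in the newest picture that a camera, given by its name, has taken for a name from the list of things; names that differ only in an ending like _2 or _b are one class to them, and where a whole thing is asked for, a point or a joint stands for the part that bears it (a point fixed in the world has none). Each returns a list of dicts, best first, with "p" (0 to 1); they miss things now and then, are a little off and sometimes report something else, mostly with a low value. They report only what shows in the picture. A call takes as long as a camera call. They do not tell look-alikes from the thing itself.
- arm.find_in(camera, thing): "centre" ([x, y, z] in m, in the coordinates of the camera as it stood for that picture, good to about 4 mm: the middle of the surface that is visible of it).
- arm.masks_of(camera, thing): "pixels" (480x640 bool, what is visible of it).
The state is a dict: "time": time; "qpos": joint angles; "qd": joint speeds; "tau": joint torques, N m; "eef_pos": TCP position; "eef_rot": TCP orientation; "ft_force": force on the tool from outside, world axes, zero at the start; "moment": the same for the moment, N m; "width": opening from 0.0 (shut) to 1.0 (fully open).
Only numpy, scipy, OpenCV 4.12 (cv2) and the standard library are available. Lean on these libraries where they do the work, as an engineer would, in place of code of your own. Each camera call takes 0.05 s, during which the arm holds its last target. There are 200 camera calls.

## Working session

There is one attempt and no reset: what is moved stays moved. The work goes in short steps, Python scripts to look and compute and a tool call to move; the robot and the scene stay as the last step left them, time stands still between calls to the robot, and variables do not carry over. Pictures are saved under pics/ and viewed, about 8 in all and at most 12, crops included, and the job is handed in when it is done.

Besides the shell and the picture viewer there is one more tool, called after "Emit:" by a JSON object that holds its "name" and its "arguments". arm_command: Moves the arm, as the interface text tells. Its arguments: {"type":"object","properties":{"deltas":{"type":"array"},"jaw":{"type":"number"}},"required":["deltas"]}

```bash
mkdir -p pics; cat > h.py <<'E'
import numpy as np, cv2
from rig import arm
from scipy.spatial.transform import Rotation as R
def cap(n,f=None):
    c=arm.calibration(n); p,d=arm.capture(n)
    if f: cv2.imwrite('pics/'+f,p[...,::-1])
    return p,d,c
def world(c,u,v,z):
    K=c['intrinsics']; q=np.stack([(u-K[0,2])/K[0,0]*z,-(v-K[1,2])/K[1,1]*z,-z],-1)
    return q@np.array(c['rotation']).T+np.array(c['origin'])
def cloud(c,d):
    v,u=np.mgrid[:480,:640]; return world(c,u.astype(float),v.astype(float),d)
def towards(c,p): return np.array(p)@np.array(c['rotation']).T+np.array(c['origin'])
E
python3 - <<'E'
from h import *
for n in ['scene','top']:
    p,d,c=cap(n,n+'0.png'); print(n,np.round(c['origin'],3),np.array(c['rotation']).shape, np.round(c['rotation'],2).tolist())
    for t in ['screw_grip','stand','well_mouth','nest_plate','sole_centre','ink_tin','spanner','screw_washer']:
        print(t,[(round(r['p'],2),np.round(towards(c,r['centre']),3).tolist()) for r in arm.find_in(n,t)[:3]])
print(arm.observe(), arm.tcp_to_grasp)
E
```

```text
scene [ 0.096 -0.485  0.908] (3,) [0.69, -0.2, -0.53]
screw_grip [(0.82, [0.738, 0.157, 1.551]), (0.74, [0.674, 0.093, 1.487]), (0.28, [0.732, 0.151, 1.545])]
stand [(0.56, [0.769, 0.188, 1.582])]
well_mouth [(0.58, [0.731, 0.15, 1.544])]
nest_plate [(0.75, [0.702, 0.121, 1.515]), (0.52, [0.699, 0.118, 1.512])]
sole_centre [(0.97, [0.7, 0.119, 1.513]), (0.23, [0.704, 0.123, 1.517])]
ink_tin [(0.83, [0.605, 0.024, 1.418])]
spanner [(0.7, [0.671, 0.09, 1.484])]
screw_washer [(0.17, [0.703, 0.122, 1.516])]
top [0.391 0.093 0.953] (3,) [0.09, -0.11, -1.58]
screw_grip [(0.84, [1.688, 1.39, 2.25]), (0.83, [1.668, 1.37, 2.229])]
stand [(0.85, [1.762, 1.464, 2.323]), (0.5, [1.886, 1.588, 2.447])]
well_mouth [(0.74, [1.883, 1.585, 2.445])]
nest_plate [(0.61, [1.728, 1.43, 2.29])]
sole_centre [(0.6, [1.708, 1.41, 2.27])]
ink_tin [(0.64, [1.791, 1.493, 2.353])]
spanner [(0.8, [1.888, 1.589, 2.449])]
screw_washer []
{'time': 0.9, 'qpos': array([ 1.09936330e+00,  1.23788639e-01,  1.65030213e+00,  1.56753915e-05,
        1.36748936e+00, -8.25901550e-02]), 'qd': array([ 1.26777292e-03, -7.63234637e-04,  4.74814770e-06, -1.13426223e-03,
       -1.55199538e-03, -1.09191865e-03]), 'tau': array([ 8.46204039e-04, -4.17570412e+01, -3.60240912e+01,  7.77050550e-02,
        4.26139974e-02,  3.57132546e-05]), 'eef_pos': array([0.24643923, 0.60146125, 0.21466231]), 'eef_rot': array([ 0.30506396,  1.54919659, -0.30503831]), 'ft_force': array([-0.6522688 , -0.26612699, -0.07645384]), 'moment': array([ 0.00556549, -0.00267243,  0.00354252]), 'width': 1.0021142001218153} 0.0188
```

```bash
sed -i "s/c=arm.calibration(n); p,d/c=dict(arm.calibration(n)); c['rotation']=R.from_rotvec(c['rotation']).as_matrix(); p,d/" h.py
python3 - <<'E'
from h import *
S={}
for n in ['scene','top']:
    p,d,c=cap(n,n+'1.png'); P=cloud(c,d); np.savez(n+'.npz',p=p,d=d,P=P,K=c['intrinsics'],R=c['rotation'],o=c['origin'])
    for t in ['screw_grip','stand','well_mouth','nest_plate','sole_centre','ink_tin','spanner']:
        print(t,[(round(r['p'],2),np.round(towards(c,r['centre']),3).tolist()) for r in arm.find_in(n,t)[:3]])
E
```

```text
screw_grip [(0.84, [0.46, -0.05, 0.126]), (0.75, [0.549, -0.131, 0.154])]
stand []
well_mouth [(0.88, [0.514, 0.077, 0.04])]
nest_plate [(0.79, [0.536, 0.107, 0.114])]
sole_centre [(0.59, [0.549, 0.16, 0.119])]
ink_tin [(0.75, [0.409, 0.31, 0.049])]
spanner [(0.63, [0.368, -0.011, 0.01])]
screw_grip [(0.61, [0.556, -0.115, 0.156]), (0.57, [0.468, -0.043, 0.16])]
stand [(0.94, [0.538, -0.161, 0.108])]
well_mouth [(0.75, [0.506, 0.095, 0.012]), (0.22, [0.535, -0.161, 0.111])]
nest_plate [(0.71, [0.547, 0.126, 0.113])]
sole_centre [(0.72, [0.55, 0.163, 0.121])]
ink_tin [(0.9, [0.412, 0.322, 0.051])]
spanner [(0.66, [0.374, -0.009, 0.009])]
```

View pics/scene0.png

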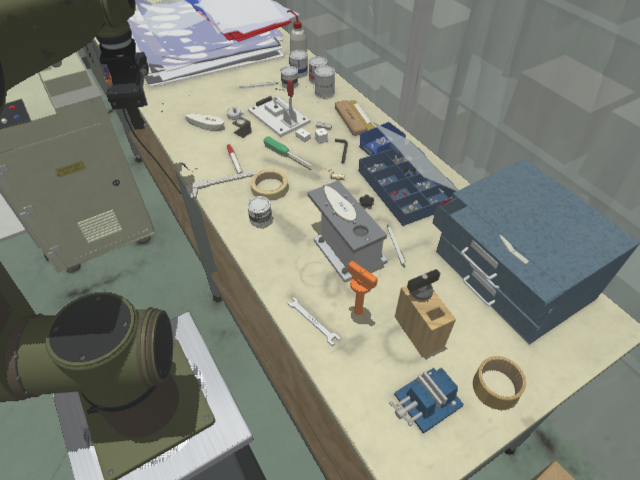

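View pics/top0.png

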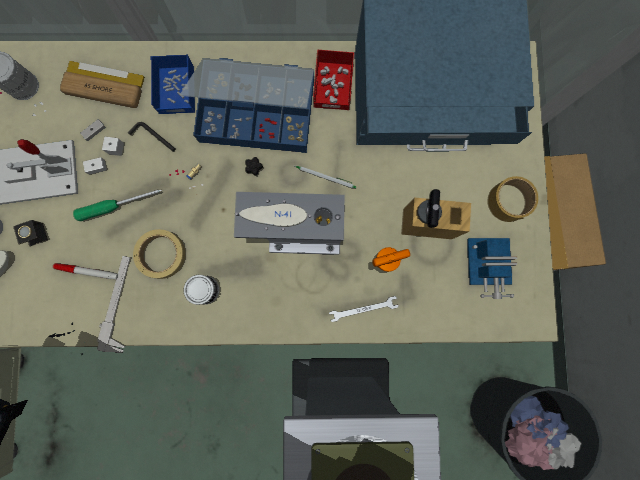

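```bash
python3 - <<'E'
from h import *
for n in ['scene','top']:
    s=np.load(n+'.npz'); P=s['P'];p=s['p'].astype(int)
    def box(m,nm):
        q=P[m]; 
        if len(q)<5: print(nm,len(q));return
        r=cv2.minAreaRect((q[:,:2]*1000).astype(np.float32)); print(n,nm,len(q),np.round(r[0],1),np.round(r[1],1),round(r[2],1),'zmed',round(float(np.median(q[:,2])),4))
        return r
    X,Y,Z=P[...,0],P[...,1],P[...,2]
    near=(abs(X-.545)<.08)&(abs(Y+.14)<.09)
    box(near&(Z>.155)&(Y>-.17),'bar')
    bt=near&(Z>.172)&(Z<.19); box(bt,'bartop>')
    box(near&(Z>.105)&(Z<.118),'standtop')
    pl=(abs(X-.54)<.1)&(abs(Y-.12)<.15)
    box(pl&(Z>.106)&(Z<.117),'plate')
    box(pl&(Z>.1165)&(Z<.13),'sole')
    q=P[near&(Z>.13)]; print('zmax',np.percentile(q[:,2],[50,90,99]))
    o=(abs(X-.46)<.06)&(abs(Y+.04)<.05)&(Z>.1); box(o,'orange'); print(P[o][:,2].max())
s=np.load('top.npz');p=s['p'];
a=cv2.resize(p[180:260,225:350],None,fx=3.2,fy=3.2,interpolation=2); b=cv2.resize(p[180:260,395:475],None,fx=3.2,fy=3.2,interpolation=2)
s=np.load('scene.npz');p=s['p'];e=cv2.resize(p[175:355,300:470],None,fx=3.2,fy=3.2,interpolation=2)
W=np.zeros((600,800,3),np.uint8);W[:256,:400]=a;W[:256,400:656]=b; 
cv2.imwrite('pics/crop1.png',W[:260,:,::-1]); cv2.imwrite('pics/crop2.png',e[...,::-1])
E
```

```text
scene bar 376 [ 518.8 -104.5] [ 40.5 147.2] 57.4 zmed 0.1653
bartop> 0
scene standtop 948 [ 536.5 -133.1] [ 84.2 170.6] 20.5 zmed 0.1125
scene plate 1908 [551.2 140.2] [214.5  91.1] 87.9 zmed 0.1126
scene sole 604 [529.4  98.6] [286.8  61.3] 71.7 zmed 0.1206
zmax [0.15902555 0.16818015 0.16982116]
scene orange 625 [458.  -49.5] [30.7 67.7] 15.9 zmed 0.1444
0.16255666253395729
top bar 451 [ 519.7 -102.9] [ 40.1 147.1] 57.6 zmed 0.1655
bartop> 0
top standtop 1009 [ 546. -128.] [ 91.2 169.6] 14.6 zmed 0.1122
top plate 3559 [542.3 102.9] [296.8 122. ] 77.6 zmed 0.1124
top sole 1223 [541.8  93.6] [292.9  93.3] 71.2 zmed 0.1205
zmax [0.16359478 0.16798252 0.17002739]
top orange 595 [465.  -44.9] [45.  60.6] 48.4 zmed 0.1547
0.1629547588868403
```

View pics/crop1.png

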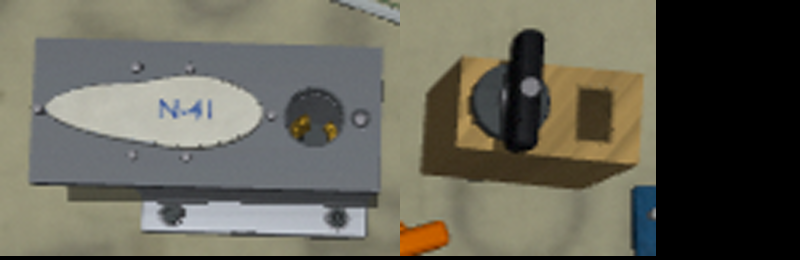

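```bash
python3 - <<'E'
from h import *
def rect(q,nm):
    r=cv2.minAreaRect((q[:,:2]*1000).astype(np.float32)); print(nm,len(q),np.round(r[0],1),np.round(r[1],1),round(r[2],1),'z',round(float(np.median(q[:,2])),4))
for n in ['scene','top']:
    s=np.load(n+'.npz'); P=s['P'];p=s['p'].astype(int); X,Y,Z=P[...,0],P[...,1],P[...,2]
    def comp(m,seed):
        k,l,st,_=cv2.connectedComponentsWithStats(cv2.erode(m.astype(np.uint8),np.ones((2,2))))
        d=np.where((l>0)&(abs(Z)<1),np.hypot(X-seed[0],Y-seed[1]),9); i=np.unravel_index(d.argmin(),d.shape); return l==l[i]
    dark=p.max(2)<90
    m=comp((Z>.153)&(Z<.18)&dark&(abs(X-.55)<.07)&(abs(Y+.13)<.05),(.556,-.12)); rect(P[m],n+' bar')
    m2=m&(Z>.1635); rect(P[m2],n+' bartop')
    m=comp((abs(Z-.112)<.004)&(X>.47)&(X<.62)&(Y<-.06)&(Y>-.23)&(p[...,0]>p[...,2]+30),(.54,-.165)); rect(P[m],n+' stand'); 
    m=comp((Z>.1075)&(Z<.125)&(abs(X-.54)<.09)&(Y>-.02)&(Y<.27),(.59,.12)); rect(P[m],n+' plate')
    m=comp((Z>.117)&(Z<.125)&(abs(X-.54)<.09)&(Y>-.02)&(Y<.27),(.55,.16)); rect(P[m],n+' sole')
    # hole: project plane pixels
    hm=(Z<.1)&(abs(X-.53)<.04)&(Y<.11)&(Y>.0)
    c=dict(intrinsics=s['K'],rotation=s['R'],origin=s['o'])
    v,u=np.mgrid[:480,:640].astype(float)
    ray=world(c,u,v,1.0)-s['o']; t=(.112-s['o'][2])/ray[...,2]; Q=s['o']+ray*t[...,None]
    hm=(Z<.106)&(abs(Q[...,0]-.545)<.035)&(Q[...,1]<.085)&(Q[...,1]>.02)
    k,l,st,cc=cv2.connectedComponentsWithStats(hm.astype(np.uint8)); i=1+st[1:,4].argmax(); q=Q[l==i]; print(n,'hole',st[i],q.mean(0),q.min(0),q.max(0))
    b=cv2.minEnclosingCircle((q[:,:2]*1000).astype(np.float32)); print(b)
E
```

```text
scene bar 206 [ 552.2 -129.5] [11.4 64.4] 83.7 z 0.165
scene bartop 124 [ 551.6 -129.5] [11.4 62.5] 83.7 z 0.167
scene stand 685 [ 551.1 -154.6] [107.7  56.6] 83.9 z 0.1127
scene plate 2245 [550.5 137.3] [209.2  89.3] 87.3 z 0.1134
scene sole 481 [548. 166.] [ 49.8 117.9] 11.9 z 0.1207Traceback (most recent call last):
  File "<stdin>", line 19, in <module>
  File "h.py", line 9, in world
    K=c['intrinsics']; q=np.stack([(u-K[0,2])/K[0,0]*z,-(v-K[1,2])/K[1,1]*z,-z],-1)
                         ~~~~~~~~^^^^^^^^^^^^^^^^^^^^^^^^^^^^^^^^^^^^^^^^^^^^^^^^^^
    raise ValueError('all input arrays must have the same shape')
ValueError: all input arrays must have the same shape
```

```bash
sed -i 's/z=None/&/; s/^def world(c,u,v,z):/&\n    z=z+0*u/' h.py; python3 - <<'E'
from h import *
def rect(q,nm):
    r=cv2.minAreaRect((q[:,:2]*1000).astype(np.float32)); print(nm,len(q),np.round(r[0],1),np.round(r[1],1),round(r[2],1),'z',round(float(np.median(q[:,2])),4))
for n in ['scene','top']:
    s=np.load(n+'.npz'); P=s['P'];p=s['p'].astype(int); X,Y,Z=P[...,0],P[...,1],P[...,2]
    def comp(m,seed):
        k,l,st,_=cv2.connectedComponentsWithStats(cv2.erode(m.astype(np.uint8),np.ones((2,2))))
        d=np.where((l>0)&(abs(Z)<1),np.hypot(X-seed[0],Y-seed[1]),9); i=np.unravel_index(d.argmin(),d.shape); return l==l[i]
    dark=p.max(2)<90
    if n=='top':
        m=comp((Z>.153)&(Z<.18)&dark&(abs(X-.55)<.07)&(abs(Y+.13)<.05),(.556,-.12)); rect(P[m],n+' bar')
        m2=m&(Z>.1635); rect(P[m2],n+' bartop')
        m=comp((abs(Z-.112)<.004)&(X>.47)&(X<.62)&(Y<-.06)&(Y>-.23)&(p[...,0]>p[...,2]+30),(.54,-.165)); rect(P[m],n+' stand'); 
        m=comp((Z>.1075)&(Z<.125)&(abs(X-.54)<.09)&(Y>-.02)&(Y<.27),(.59,.12)); rect(P[m],n+' plate')
        m=comp((Z>.117)&(Z<.125)&(abs(X-.54)<.09)&(Y>-.02)&(Y<.27),(.55,.16)); rect(P[m],n+' sole')
    c=dict(intrinsics=s['K'],rotation=s['R'],origin=s['o'])
    v,u=np.mgrid[:480,:640].astype(float)
    ray=world(c,u,v,1.0)-s['o']; t=(.112-s['o'][2])/ray[...,2]; Q=s['o']+ray*t[...,None]
    hm=(Z<.106)&(abs(Q[...,0]-.545)<.035)&(Q[...,1]<.085)&(Q[...,1]>.02)
    k,l,st,cc=cv2.connectedComponentsWithStats(hm.astype(np.uint8)); i=1+st[1:,4].argmax(); q=Q[l==i]; print(n,'hole',st[i],q.mean(0),q.min(0),q.max(0))
    print(cv2.minEnclosingCircle((q[:,:2]*1000).astype(np.float32)))
from rig import arm; st=arm.observe(); print(st['time'],R.from_rotvec(st['eef_rot']).as_matrix().round(2))
c=arm.calibration('wrist'); print(c)
E
```

```text
scene hole [358 239  28  15 131] [0.54261644 0.02599143 0.112     ] [0.51020202 0.02049636 0.112     ] [0.57861783 0.03434925 0.112     ]
((544.409912109375, 24.078514099121094), 34.22182846069336)
top bar 263 [ 553.4 -124.5] [15.4 65.7] 84.9 z 0.1665
top bartop 240 [ 553.8 -124.6] [15.2 65.1] 84.5 z 0.1666
top stand 597 [ 548.6 -176. ] [62.1 55. ] 83.7 z 0.1123
top plate 4478 [550.6 139.8] [207.3  86.9] 88.1 z 0.1131
top sole 1041 [546.  169.9] [ 47.8 124. ] 6.1 z 0.1206
top hole [344 201   9  36 314] [0.54365433 0.02822213 0.112     ] [0.51049176 0.02002884 0.112     ] [0.57864021 0.03617197 0.112     ]
((544.5053100585938, 28.291059494018555), 34.80490493774414)
1.7 [[-0.    0.38  0.93]
 [ 0.    0.93 -0.38]
 [-1.   -0.   -0.  ]]
{'intrinsics': array([[337.87105796,   0.        , 321.32917078],
       [  0.        , 337.87105796, 243.06125724],
       [  0.        ,   0.        ,   1.        ]]), 'origin': array([0.17535095, 0.63117179, 0.38479469]), 'rotation': array([-0.24226656, -0.16188873,  1.17397819])}
```

Emit:
{"name": "arm_command", "arguments": {"deltas": [{"tx":-5.3,"ty":-23.8,"tz":30},{"tx":-5.3,"ty":-23.8,"tz":30},{"tx":-5.3,"ty":-23.8,"tz":30},{"tx":-5.3,"ty":-23.8,"tz":30},{"tx":-5.3,"ty":-23.8,"tz":30},{"tx":-5.3,"ty":-23.8,"tz":30},{"tx":-5.3,"ty":-23.8,"tz":30},{"tx":-5.3,"ty":-23.8,"tz":30},{"tx":-5.3,"ty":-23.8,"tz":30},{"tx":-5.3,"ty":-23.8,"tz":30}]}}

```text
invalid input
```

Emit:
{"name": "arm_command", "arguments": {"deltas": [{"tx":-5.3,"ty":-23.8,"tz":30},{"tx":-5.3,"ty":-23.8,"tz":30},{"tx":-5.3,"ty":-23.8,"tz":30},{"tx":-5.3,"ty":-23.8,"tz":30},{"tx":-5.3,"ty":-23.8,"tz":30},{"tx":-5.3,"ty":-23.8,"tz":30},{"wx":-0.105},{"wx":-0.105},{"wx":-0.105},{}]}}

```text
invalid input
```

```bash
python3 - <<'E'
from h import *
st=arm.observe(); M=R.from_rotvec(st['eef_rot']).as_matrix(); print(st['time'],st['eef_pos'].round(4),M.round(3).tolist(),st['ft_force'])
p,d,c=cap('wrist','w1.png'); P=cloud(c,d); np.savez('w1.npz',p=p,d=d,P=P,K=c['intrinsics'],R=c['rotation'],o=c['origin']); print(c['rotation'].round(2),c['origin'])
E
```

```text
1.7 [0.2464 0.6015 0.2146] [[-0.0, 0.379, 0.925], [0.0, 0.925, -0.379], [-1.0, -0.0, -0.0]] [-0.57318054 -0.30757322  0.09961533]
[[ 0.38 -0.89 -0.25]
 [ 0.93  0.36  0.1 ]
 [-0.   -0.27  0.96]] [0.17535095 0.63117179 0.38479469]
```

View pics/w1.png

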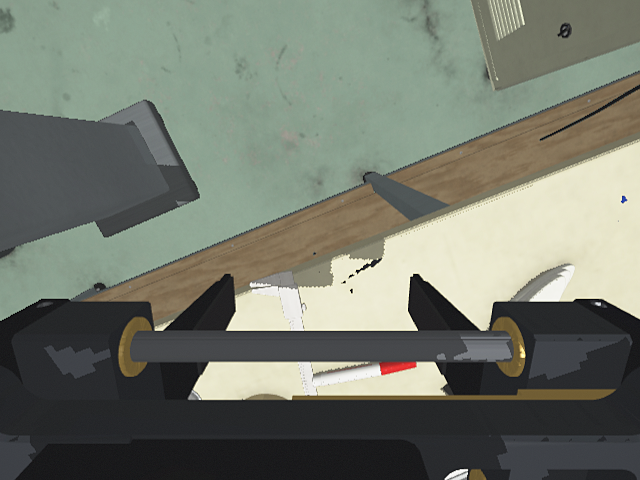

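Emit:
{"name": "arm_command", "arguments": {"deltas": [{"tx":-5.3,"ty":-23.8,"tz":30.0,"wx":0.0,"wy":0.0,"wz":0.0}]}}

```text
time: 1.83
eef_pos: [0.2628, 0.5704, 0.2183]
eef_rot: [0.301, 1.552, -0.302]
ft_force: [0.8, -0.5, -0.5]
width: 1.0
```

Emit:
{"name": "arm_command", "arguments": {"deltas": [{"tx":-5.3,"ty":-23.8,"tz":30,"wx":0,"wy":0,"wz":0},{"tx":-5.3,"ty":-23.8,"tz":30,"wx":0,"wy":0,"wz":0},{"tx":-5.3,"ty":-23.8,"tz":30,"wx":0,"wy":0,"wz":0},{"tx":-5.3,"ty":-23.8,"tz":30,"wx":0,"wy":0,"wz":0},{"tx":-5.3,"ty":-23.8,"tz":30,"wx":0,"wy":0,"wz":0},{"tx":-5.3,"ty":-23.8,"tz":30,"wx":0,"wy":0,"wz":0},{"tx":-5.3,"ty":-23.8,"tz":30,"wx":0,"wy":0,"wz":0},{"tx":-5.3,"ty":-23.8,"tz":30,"wx":0,"wy":0,"wz":0},{"tx":-5.3,"ty":-23.8,"tz":30,"wx":0,"wy":0,"wz":0},{"tx":-5.3,"ty":-23.8,"tz":30,"wx":0,"wy":0,"wz":0}]}}

```text
time: 2.67
eef_pos: [0.4531, 0.2324, 0.2736]
eef_rot: [0.305, 1.548, -0.304]
ft_force: [0.4, 0.4, -0.2]
width: 0.995
```

Emit:
{"name": "arm_command", "arguments": {"deltas": [{"tx":-5.3,"ty":-23.8,"tz":30,"wx":0,"wy":0,"wz":0},{"tx":-5.3,"ty":-23.8,"tz":30,"wx":0,"wy":0,"wz":0},{"tx":-5.3,"ty":-23.8,"tz":30,"wx":0,"wy":0,"wz":0},{"tx":-5.3,"ty":-23.8,"tz":30,"wx":0,"wy":0,"wz":0},{"tx":-5.3,"ty":-23.8,"tz":30,"wx":0,"wy":0,"wz":0},{"tx":0,"ty":0,"tz":0,"wx":-0.105,"wy":0,"wz":0},{"tx":0,"ty":0,"tz":0,"wx":-0.105,"wy":0,"wz":0},{"tx":0,"ty":0,"tz":0,"wx":-0.105,"wy":0,"wz":0},{"tx":0,"ty":0,"tz":0,"wx":0,"wy":0,"wz":0}]}}

```text
time: 3.42
eef_pos: [0.5464, 0.0667, 0.2995]
eef_rot: [0.057, 1.57, -0.057]
ft_force: [0.3, 0.7, -0.8]
width: 0.996
```

```bash
python3 - <<'E'
from h import *
st=arm.observe(); M=R.from_rotvec(st['eef_rot']).as_matrix(); print(st['time'],st['eef_pos'].round(4),M.round(3).tolist(),st['ft_force'])
p,d,c=cap('wrist','w2.png'); P=cloud(c,d); np.savez('w2.npz',p=p,d=d,P=P,K=c['intrinsics'],R=c['rotation'],o=c['origin']); print(c['origin'])
E
```

```text
3.4167 [0.5464 0.0667 0.2995] [[0.0, 0.073, 0.997], [0.0, 0.997, -0.073], [-1.0, 0.0, 0.0]] [ 0.26056883  0.71415193 -0.76277971]
[0.46979063 0.0729514  0.46962032]
```

View pics/w2.png

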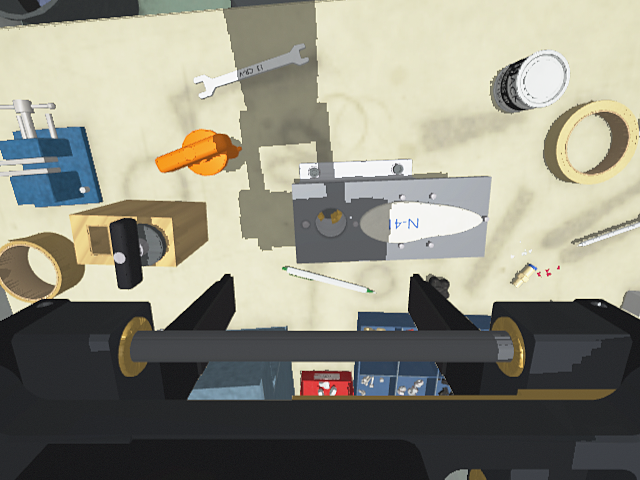

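```bash
python3 - <<'E'
from h import *
def rect(q,nm):
    r=cv2.minAreaRect((q[:,:2]*1000).astype(np.float32)); print(nm,len(q),np.round(r[0],1),np.round(r[1],1),round(r[2],1),'z',round(float(np.median(q[:,2])),4))
def run(n,bx,hb,seedpl):
    s=np.load(n+'.npz'); P=s['P'];p=s['p'].astype(int); X,Y,Z=P[...,0],P[...,1],P[...,2]
    v,u=np.mgrid[:480,:640].astype(float); c=dict(intrinsics=s['K'],rotation=s['R'],origin=s['o'])
    inb=(u>bx[0])&(u<bx[1])&(v>bx[2])&(v<bx[3])
    rect(P[inb&(Z>.1635)&(Z<.172)&(p.max(2)<110)],n+' bartop')
    rect(P[inb&(abs(Z-.112)<.003)&(p[...,0]>p[...,2]+30)],n+' stand')
    ray=world(c,u,v,1.0)-s['o']; Q=s['o']+ray*((.112-s['o'][2])/ray[...,2])[...,None]
    hm=(abs(Z-.112)>.0025)&(u>hb[0])&(u<hb[1])&(v>hb[2])&(v<hb[3])
    k,l,st,cc=cv2.connectedComponentsWithStats(hm.astype(np.uint8)); i=1+st[1:,4].argmax()
    q=(Q[l==i][:,:2]*1000).astype(np.float32); print('hole',st[i],q.mean(0),cv2.minEnclosingCircle(q), np.sqrt(4/np.pi*0+0))
    cn,_=cv2.findContours((l==i).astype(np.uint8),0,1); e=cv2.fitEllipse(cn[0]); print('ell px',e)
    g=world(c,np.array([e[0][0]]),np.array([e[0][1]]),1.0)-s['o']; print('centre',(s['o']+g*((.112-s['o'][2])/g[:,2])[:,None]).round(4))
    m=(Z>.108)&(Z<.1145)&(abs(X-.55)<.07)&(Y>0.01)&(Y<.27)
    k,l,st,cc=cv2.connectedComponentsWithStats(cv2.erode(m.astype(np.uint8),np.ones((2,2)))); i=1+st[1:,4].argmax(); rect(P[l==i],n+' plate')
run('w2',(70,212,198,292),(312,350,202,242),0)
run('top',(395,475,180,260),(310,337,202,230),0)
s=np.load('w2.npz'); cv2.imwrite('pics/crop3.png',cv2.resize(s['p'][190:255,285:375],None,fx=8,fy=8,interpolation=2)[...,::-1])
E
```

```text
w2 bartop 926 [ 554.2 -123.3] [14.8 65.6] 84.5 z 0.1667
w2 stand 2356 [ 552.4 -151.1] [111.5  56.7] 84.0 z 0.1122
hole [316 209  31  30 734] [548.97723  77.09788] ((549.2733764648438, 77.33631134033203), 16.88091278076172) 0.0
ell px ((330.6517028808594, 223.3490753173828), (29.348190307617188, 30.021059036254883), 82.87303924560547)
centre [[0.5489 0.0771 0.112 ]]
w2 plate 10210 [552.3 142.4] [208.5  87.8] 88.0 z 0.1121
top bartop 268 [ 554.5 -124.6] [15.2 66.6] 84.5 z 0.1667
top stand 909 [ 551.9 -151.9] [110.8  56.6] 83.8 z 0.1122
hole [314 208  20  17 247] [548.84033  75.77554] ((548.25927734375, 74.31749725341797), 18.781187057495117) 0.0
ell px ((323.22265625, 216.40016174316406), (16.441829681396484, 18.033336639404297), 106.21154022216797)
centre [[0.5488 0.0754 0.112 ]]
top plate 2244 [550.4 140.1] [206.6  86.9] 88.3 z 0.1123
```

View pics/crop3.png

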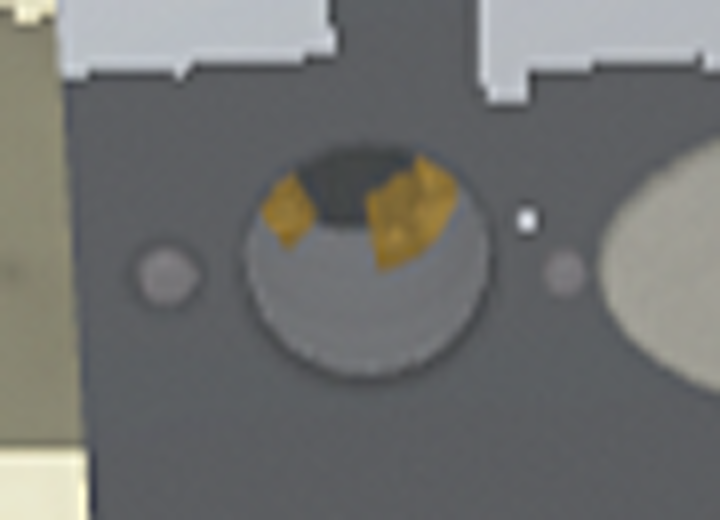

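```bash
python3 - <<'E'
from h import *
s=np.load('w2.npz');p=s['p'].astype(int);c=dict(intrinsics=s['K'],rotation=s['R'],origin=s['o'])
v,u=np.mgrid[:480,:640].astype(float); Z=s['P'][...,2]
m=(p[...,0]>p[...,2]+50)&(u>314)&(u<348)&(v>205)&(v<240)
ray=world(c,u,v,1.0)-s['o']; Q=s['o']+ray*((.040-s['o'][2])/ray[...,2])[...,None]
D=(Q[...,:2]-[.549,.0772])*1000
print(np.percentile(s['P'][m][:,2],[5,50,95]))
for y in range(206,232,1):
    for_x=[(int(x),*np.round([np.hypot(*D[y,x]),np.degrees(np.arctan2(-D[y,x,1],-D[y,x,0]))],0).astype(int)) for x in np.where(m[y])[0]]
    if for_x: print(y,[f"{a}:{b},{t}" for a,b,t in for_x])
E
```

```text
[0.01116204 0.03972019 0.04135117]
210 ['337:10,-84', '338:11,-85']
211 ['337:10,-91', '338:11,-92', '339:13,-92']
212 ['321:11,90', '334:6,-102', '335:7,-101', '336:9,-100', '337:10,-99', '338:11,-98', '339:13,-98', '340:14,-98', '341:15,-97']
213 ['320:12,96', '321:11,97', '333:5,-118', '334:6,-113', '335:8,-110', '336:9,-108', '337:10,-106', '338:11,-105', '339:13,-104', '340:14,-103', '341:15,-102']
214 ['319:14,100', '320:12,102', '321:11,104', '322:10,106', '331:4,-151', '332:5,-138', '333:6,-130', '334:7,-123', '335:8,-119', '336:9,-116', '337:11,-113', '338:12,-111', '339:13,-109', '340:14,-108', '341:16,-107']
215 ['318:15,104', '319:14,106', '320:13,107', '321:12,110', '322:10,113', '323:9,116', '331:5,-159', '332:6,-147', '333:7,-139', '334:8,-132', '335:9,-127', '336:10,-123', '337:11,-120', '338:12,-117', '339:13,-115', '340:15,-113', '341:16,-112']
216 ['318:16,108', '319:15,110', '320:13,113', '321:12,115', '322:11,119', '323:10,123', '331:6,-164', '332:7,-154', '333:8,-145', '334:9,-139', '335:10,-133', '336:11,-129', '337:12,-125', '338:13,-122', '339:14,-120', '340:
[... 189 characters left out ...]
7:12,-130', '338:14,-127', '339:15,-124', '340:16,-122']
218 ['319:16,119', '320:15,122', '321:14,125', '322:13,129', '323:12,133', '332:9,-162', '333:10,-155', '334:11,-149', '335:11,-143', '336:12,-139', '337:13,-135', '338:14,-132', '339:15,-129']
219 ['320:16,126', '321:15,129', '322:14,133', '332:11,-164', '333:11,-158', '334:12,-152', '335:12,-147', '336:13,-143', '337:14,-139', '338:15,-136', '339:16,-132']
220 ['320:16,129', '321:16,133', '332:12,-166', '333:12,-161', '334:13,-155', '335:14,-151', '336:14,-146', '337:15,-142', '338:16,-139']
221 ['332:13,-168', '333:14,-163', '334:14,-158', '335:15,-153', '336:15,-149']
222 ['332:14,-170', '333:15,-165', '334:15,-160', '335:16,-156']
```

Emit:
{"name": "arm_command", "arguments": {"deltas": [{"tx":0,"ty":-31.6,"tz":3.6,"wx":0,"wy":0,"wz":0},{"tx":0,"ty":-31.6,"tz":3.6,"wx":0,"wy":0,"wz":0},{"tx":0,"ty":-31.6,"tz":3.6,"wx":0,"wy":0,"wz":0},{"tx":0,"ty":-31.6,"tz":3.6,"wx":0,"wy":0,"wz":0},{"tx":0,"ty":-31.6,"tz":3.6,"wx":0,"wy":0,"wz":0},{"tx":0,"ty":-31.6,"tz":3.6,"wx":0,"wy":0,"wz":0},{"tx":32,"ty":0,"tz":0,"wx":0.026,"wy":0,"wz":0},{"tx":32,"ty":0,"tz":0,"wx":0,"wy":0,"wz":0},{"tx":32,"ty":0,"tz":0,"wx":0,"wy":0,"wz":0},{"tx":32,"ty":0,"tz":0,"wx":0,"wy":0,"wz":0}]}}

```text
time: 4.3
eef_pos: [0.5538, -0.1236, 0.1704]
eef_rot: [0.081, 1.568, -0.081]
ft_force: [0.5, 0.1, -0.1]
width: 0.995
```

Emit:
{"name": "arm_command", "arguments": {"deltas": [{"tx":20,"ty":0,"tz":0,"wx":0,"wy":0,"wz":0},{"tx":14,"ty":0,"tz":0,"wx":0,"wy":0,"wz":0},{"tx":0,"ty":0,"tz":0,"wx":0,"wy":0,"wz":0},{"tx":0,"ty":0,"tz":0,"wx":0,"wy":0,"wz":0}]}}

```text
time: 4.63
eef_pos: [0.5538, -0.1234, 0.1376]
eef_rot: [0.079, 1.57, -0.079]
ft_force: [0.6, -0.6, 1.4]
width: 0.997
```

```bash
python3 - <<'E'
from h import *
st=arm.observe(); M=R.from_rotvec(st['eef_rot']).as_matrix(); print(st['time'],st['eef_pos'].round(4),M.round(3).tolist(),st['ft_force'])
p,d,c=cap('wrist','w3.png')
E
```

```text
4.6333 [ 0.5538 -0.1234  0.1376] [[-0.0, 0.1, 0.995], [0.0, 0.995, -0.1], [-1.0, 0.0, -0.0]] [ 0.60152734 -0.57774367  1.40716194]
```

View pics/w3.png

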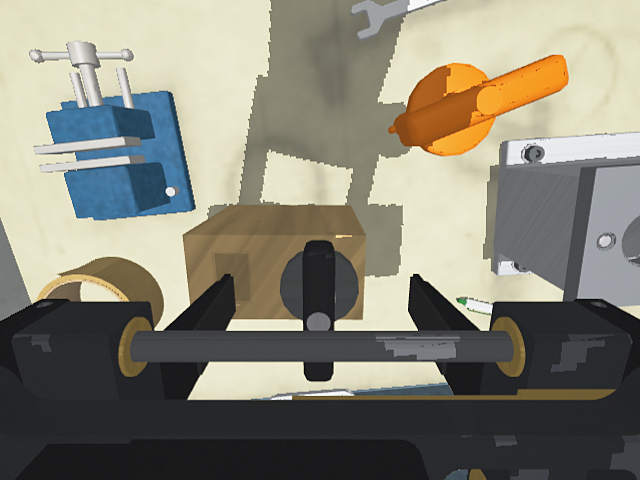

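Emit:
{"name": "arm_command", "arguments": {"deltas": [{"tx":0,"ty":0,"tz":0,"wx":0,"wy":0,"wz":0},{"tx":0,"ty":0,"tz":0,"wx":0,"wy":0,"wz":0},{"tx":0,"ty":0,"tz":0,"wx":0,"wy":0,"wz":0},{"tx":0,"ty":0,"tz":0,"wx":0,"wy":0,"wz":0},{"tx":0,"ty":0,"tz":0,"wx":0,"wy":0,"wz":0},{"tx":0,"ty":0,"tz":0,"wx":0,"wy":0,"wz":0},{"tx":0,"ty":0,"tz":0,"wx":0,"wy":0,"wz":0},{"tx":0,"ty":0,"tz":0,"wx":0,"wy":0,"wz":0}], "jaw": -1}}

```text
time: 5.35
eef_pos: [0.5538, -0.1235, 0.1374]
eef_rot: [0.078, 1.569, -0.078]
ft_force: [0.2, -0.3, 0.5]
width: 0.496
```

Emit:
{"name": "arm_command", "arguments": {"deltas": [{"tx":0,"ty":0,"tz":0,"wx":0,"wy":0,"wz":0},{"tx":0,"ty":0,"tz":0,"wx":0,"wy":0,"wz":0},{"tx":0,"ty":0,"tz":0,"wx":0,"wy":0,"wz":0},{"tx":0,"ty":0,"tz":0,"wx":0,"wy":0,"wz":0},{"tx":0,"ty":0,"tz":0,"wx":0,"wy":0,"wz":0},{"tx":0,"ty":0,"tz":0,"wx":0,"wy":0,"wz":0},{"tx":0,"ty":0,"tz":0,"wx":0,"wy":0,"wz":0},{"tx":0,"ty":0,"tz":0,"wx":0,"wy":0,"wz":0}]}}

```text
time: 6.02
eef_pos: [0.5538, -0.1237, 0.1374]
eef_rot: [0.078, 1.569, -0.079]
ft_force: [0.2, -0.8, -0.3]
width: 0.167
```

Emit:
{"name": "arm_command", "arguments": {"deltas": [{"tx":-5,"ty":0,"tz":0,"wx":0,"wy":0,"wz":0},{"tx":-10,"ty":0,"tz":0,"wx":0,"wy":0,"wz":0},{"tx":-15,"ty":0,"tz":0,"wx":0,"wy":0,"wz":0},{"tx":-20,"ty":0,"tz":0,"wx":0,"wy":0,"wz":0},{"tx":-20,"ty":0,"tz":0,"wx":0,"wy":0,"wz":0},{"tx":-20,"ty":0,"tz":0,"wx":0,"wy":0,"wz":0},{"tx":-20,"ty":0,"tz":0,"wx":0,"wy":0,"wz":0},{"tx":-20,"ty":0,"tz":0,"wx":0,"wy":0,"wz":0},{"tx":-20,"ty":0,"tz":0,"wx":0,"wy":0,"wz":0},{"tx":0,"ty":0,"tz":0,"wx":0,"wy":0,"wz":0}]}}

```text
time: 6.85
eef_pos: [0.5557, -0.1239, 0.2936]
eef_rot: [0.077, 1.561, -0.08]
ft_force: [0.7, -0.6, -1.4]
width: 0.168
```

Emit:
{"name": "arm_command", "arguments": {"deltas": [{"tx":0,"ty":28.4,"tz":-3.63,"wx":0,"wy":0,"wz":0},{"tx":0,"ty":28.4,"tz":-3.63,"wx":0,"wy":0,"wz":0},{"tx":0,"ty":28.4,"tz":-3.63,"wx":0,"wy":0,"wz":0},{"tx":0,"ty":28.4,"tz":-3.63,"wx":0,"wy":0,"wz":0},{"tx":0,"ty":28.4,"tz":-3.63,"wx":0,"wy":0,"wz":0},{"tx":0,"ty":28.4,"tz":-3.63,"wx":0,"wy":0,"wz":0},{"tx":0,"ty":28.4,"tz":-3.63,"wx":0,"wy":0,"wz":0},{"tx":0,"ty":0,"tz":0,"wx":0.116,"wy":0,"wz":0},{"tx":0,"ty":0,"tz":0,"wx":0.116,"wy":0,"wz":0},{"tx":0,"ty":0,"tz":0,"wx":0,"wy":0,"wz":0}]}}

```text
time: 7.68
eef_pos: [0.5477, 0.0776, 0.2863]
eef_rot: [0.261, 1.557, -0.261]
ft_force: [-0.4, 0.5, -3.2]
width: 0.168
```

```bash
python3 - <<'E'
from h import *
st=arm.observe(); M=R.from_rotvec(st['eef_rot']).as_matrix(); print(st['time'],st['eef_pos'].round(4),M.round(3).tolist(),st['ft_force'])
ims=[]
p,d,c=cap('wrist'); 
for n,t in [('scene','t'),('top','t')]:
    p2,d2,c2=cap(n); P2=cloud(c2,d2); np.savez(n+'2.npz',p=p2,d=d2,P=P2,K=c2['intrinsics'],R=c2['rotation'],o=c2['origin'])
    o=np.array(c2['origin']); q=(np.array([.5488,.0765,.112])-o)@c2['rotation']; K=c2['intrinsics']; u=K[0,0]*q[0]/-q[2]+K[0,2]; v=-K[1,1]*q[1]/-q[2]+K[1,2]
    print(n,u,v)
    ims.append(p2)
    if n=='scene': a=cv2.resize(p2[int(v)-75:int(v)+50,int(u)-65:int(u)+65],None,fx=4,fy=4,interpolation=2)
cv2.imwrite('pics/s3.png',a[...,::-1]); 
b=p[120:300,200:470]; cv2.imwrite('pics/w4.png',np.hstack([cv2.resize(b,None,fx=1.4,fy=1.4)])[...,::-1])
E
```

```text
7.6833 [0.5477 0.0776 0.2863] [[-0.002, 0.326, 0.945], [0.0, 0.945, -0.326], [-1.0, -0.0, -0.002]] [-0.3504543   0.52245372 -3.20808453]
scene 360.07375929750185 229.9429917736434
top 322.6426973833867 216.40651711139617
```

View pics/s3.png

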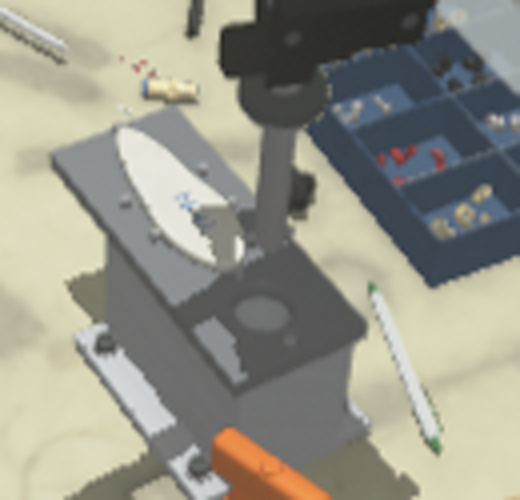

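```bash
python3 - <<'E'
from h import *
W=np.array([.549,.0763])
for n in ['scene','top']:
    s=np.load(n+'2.npz');P=s['P'];o=s['o']
    w=np.load('scene.npz')
    dv=W-o[:2]; dv/=np.linalg.norm(dv); pr=np.array([-dv[1],dv[0]])
    for z in np.arange(.14,.225,.01):
        m=(abs(P[...,2]-z)<.005)&(np.hypot(P[...,0]-W[0],P[...,1]-W[1])<.03)
        if m.sum()>5:
            q=P[m][:,:2]-W; t=q@pr; print(n,round(z,3),m.sum(),'perp',(np.array([t.min(),np.median(t),t.max(),(t.min()+t.max())/2])*1000).round(1),'front',((q@dv).min()*1000).round(1))
    print(pr,dv)
# hole in scene camera (first picture)
P=w['P'];o=w['o'];v,u=np.mgrid[:480,:640].astype(float);c=dict(intrinsics=w['K'],rotation=w['R'],origin=o)
ray=world(c,u,v,1.0)-o; Q=o+ray*((.112-o[2])/ray[...,2])[...,None]
D=np.hypot(Q[...,0]-W[0],Q[...,1]-W[1])
hm=(abs(P[...,2]-.112)>.003)&(D<.026)
k,l,st,cc=cv2.connectedComponentsWithStats(hm.astype(np.uint8)); i=1+st[1:,4].argmax(); q=Q[l==i]; print('hole',st[i],cv2.minEnclosingCircle((q[:,:2]*1000).astype(np.float32)))
E
```

```text
scene 0.17 30 perp [-12.7   1.5  12.7  -0. ] front -10.0
scene 0.18 30 perp [-12.5  -2.4   6.6  -3. ] front -11.8
scene 0.19 29 perp [-7.7  0.7  7.6 -0.1] front -11.5
scene 0.2 27 perp [-8.7 -1.   8.1 -0.3] front -10.5
scene 0.21 32 perp [-8.3  0.1  8.8  0.2] front -11.7
scene 0.22 25 perp [-7.6  0.4  7.4 -0.1] front -10.9
[-0.77809372  0.6281482 ] [0.6281482  0.77809372]
top 0.17 12 perp [-8.6  0.5  4.9 -1.8] front -13.2
[0.10650068 0.99431263] [ 0.99431263 -0.10650068]
hole [353 225  16  12 126] ((549.3896484375, 74.50990295410156), 17.501527786254883)
```

```bash
python3 - <<'E'
from h import *
p,d,c=cap('wrist'); P=cloud(c,d); W=np.array([.549,.0763])
for z in np.arange(.12,.25,.01):
    m=(abs(P[...,2]-z)<.005)&(np.hypot(P[...,0]-W[0],P[...,1]-W[1])<.045)
    if m.sum()>5: q=(P[m][:,:2]-W)*1000; print(round(z,3),m.sum(),q.min(0).round(1),q.max(0).round(1))
st=arm.observe(); print(st['time'],st['eef_pos'],R.from_rotvec(st['eef_rot']).as_matrix().round(4).tolist(),st['moment'])
E
```

```text
0.12 280 [-11.5  24.3] [14.9 44.7]
0.17 76 [-13.4  -6.7] [0.6 9.2]
0.18 56 [-8.4 -6.3] [-0.3  9.3]
0.19 50 [-8.4 -5.6] [-1.   9.3]
0.2 23 [-8.6 -2.2] [-5.4  7.1]
7.8833 [0.54813741 0.07652557 0.28697973] [[-0.0007, 0.3243, 0.946], [0.0, 0.946, -0.3243], [-1.0, -0.0002, -0.0007]] [ 0.06773779 -0.0009164  -0.04238776]
```

Emit:
{"name": "arm_command", "arguments": {"deltas": [{"tx":25,"ty":0,"tz":0,"wx":0,"wy":0,"wz":0},{"tx":20,"ty":0,"tz":0,"wx":0,"wy":0,"wz":0},{"tx":5,"ty":0,"tz":0,"wx":0,"wy":0,"wz":0},{"tx":5,"ty":0,"tz":0,"wx":0,"wy":0,"wz":0},{"tx":5,"ty":0,"tz":0,"wx":0,"wy":0,"wz":0},{"tx":5,"ty":0,"tz":0,"wx":0,"wy":0,"wz":0},{"tx":0,"ty":0,"tz":0,"wx":0,"wy":0,"wz":0}]}}

```text
time: 8.47
eef_pos: [0.5483, 0.0767, 0.2223]
eef_rot: [0.26, 1.555, -0.26]
ft_force: [-0.2, 0.2, -2.9]
width: 0.169
```

Lugs are in the hole with no contact. Continue to just above the insert.

Emit:
{"name": "arm_command", "arguments": {"deltas": [{"tx":10,"ty":0,"tz":0,"wx":0,"wy":0,"wz":0},{"tx":10,"ty":0,"tz":0,"wx":0,"wy":0,"wz":0},{"tx":10,"ty":0,"tz":0,"wx":0,"wy":0,"wz":0},{"tx":8,"ty":0,"tz":0,"wx":0,"wy":0,"wz":0},{"tx":5,"ty":0,"tz":0,"wx":0,"wy":0,"wz":0},{"tx":0,"ty":0,"tz":0,"wx":0,"wy":0,"wz":0}]}}

```text
time: 8.97
eef_pos: [0.5472, 0.0767, 0.1772]
eef_rot: [0.26, 1.558, -0.261]
ft_force: [-0.5, 0.5, -1.6]
width: 0.172
```

Emit:
{"name": "arm_command", "arguments": {"deltas": [{"tx":4,"ty":0,"tz":0,"wx":0,"wy":0,"wz":0},{"tx":4,"ty":0,"tz":0,"wx":0,"wy":0,"wz":0},{"tx":4,"ty":0,"tz":0,"wx":0,"wy":0,"wz":0},{"tx":0,"ty":0,"tz":0,"wx":0,"wy":0,"wz":0}]}}

```text
time: 9.3
eef_pos: [0.5479, 0.0768, 0.1666]
eef_rot: [0.26, 1.556, -0.261]
ft_force: [0.2, -0.1, -1.9]
width: 0.168
```

Emit:
{"name": "arm_command", "arguments": {"deltas": [{"tx":2,"ty":0,"tz":0,"wx":0,"wy":0,"wz":0},{"tx":2,"ty":0,"tz":0,"wx":0,"wy":0,"wz":0},{"tx":1.5,"ty":0,"tz":0,"wx":0,"wy":0,"wz":0},{"tx":0,"ty":0,"tz":0,"wx":0,"wy":0,"wz":0}]}}

```text
time: 9.63
eef_pos: [0.5481, 0.0768, 0.1616]
eef_rot: [0.26, 1.556, -0.26]
ft_force: [-0.2, 0.4, -2.7]
width: 0.172
```

Emit:
{"name": "arm_command", "arguments": {"deltas": [{"tx":1.5,"ty":0,"tz":0,"wx":0,"wy":0,"wz":0},{"tx":1.5,"ty":0,"tz":0,"wx":0,"wy":0,"wz":0},{"tx":1,"ty":0,"tz":0,"wx":0,"wy":0,"wz":0},{"tx":0,"ty":0,"tz":0,"wx":0,"wy":0,"wz":0}]}}

```text
time: 9.97
eef_pos: [0.5482, 0.0768, 0.1576]
eef_rot: [0.26, 1.556, -0.26]
ft_force: [-0.5, 0.0, -2.5]
width: 0.168
```

No contact force below the standing height, so the lugs seem to be in. Continue gently.

Emit:
{"name": "arm_command", "arguments": {"deltas": [{"tx":2,"ty":0,"tz":0,"wx":0,"wy":0,"wz":0},{"tx":2,"ty":0,"tz":0,"wx":0,"wy":0,"wz":0},{"tx":0,"ty":0,"tz":0,"wx":0,"wy":0,"wz":0}]}}

```text
time: 10.22
eef_pos: [0.548, 0.0768, 0.1534]
eef_rot: [0.26, 1.556, -0.261]
ft_force: [0.6, -0.0, -2.4]
width: 0.167
```

Emit:
{"name": "arm_command", "arguments": {"deltas": [{"tx":3,"ty":0,"tz":0,"wx":0,"wy":0,"wz":0},{"tx":3,"ty":0,"tz":0,"wx":0,"wy":0,"wz":0},{"tx":3,"ty":0,"tz":0,"wx":0,"wy":0,"wz":0},{"tx":3,"ty":0,"tz":0,"wx":0,"wy":0,"wz":0},{"tx":2,"ty":0,"tz":0,"wx":0,"wy":0,"wz":0},{"tx":0,"ty":0,"tz":0,"wx":0,"wy":0,"wz":0}]}}

```text
time: 10.72
eef_pos: [0.5479, 0.0768, 0.1391]
eef_rot: [0.26, 1.556, -0.261]
ft_force: [-0.4, 0.5, -1.8]
width: 0.168
```

Emit:
{"name": "arm_command", "arguments": {"deltas": [{"tx":1.5,"ty":0,"tz":0,"wx":0,"wy":0,"wz":0},{"tx":1,"ty":0,"tz":0,"wx":0,"wy":0,"wz":0},{"tx":0,"ty":0,"tz":0,"wx":0,"wy":0,"wz":0}]}}

```text
time: 10.97
eef_pos: [0.5485, 0.0768, 0.1376]
eef_rot: [0.26, 1.555, -0.26]
ft_force: [0.9, 1.2, -1.3]
width: 0.17
```

Emit:
{"name": "arm_command", "arguments": {"deltas": [{"tx":0.3,"ty":0,"tz":0,"wx":0.1,"wy":0,"wz":0},{"tx":0.3,"ty":0,"tz":0,"wx":0.1,"wy":0,"wz":0},{"tx":0.4,"ty":0,"tz":0,"wx":0.1,"wy":0,"wz":0},{"tx":0.4,"ty":0,"tz":0,"wx":0.1,"wy":0,"wz":0},{"tx":0,"ty":0,"tz":0,"wx":0,"wy":0,"wz":0}]}}

```text
time: 11.38
eef_pos: [0.5492, 0.0769, 0.1373]
eef_rot: [0.574, 1.492, -0.573]
ft_force: [-0.3, -0.1, 2.6]
width: 0.172
```

```bash
python3 - <<'E'
from h import *
st=arm.observe(); M=R.from_rotvec(st['eef_rot']).as_matrix(); print(st['time'],st['eef_pos'].round(4),'bar',np.arctan2(M[1,2],M[0,2]),M[:,0].round(3),st['ft_force'],st['moment'],st['qpos'][5])
E
```

```text
11.3833 [0.5492 0.0769 0.1373] bar -0.7334027629078698 [ 0.002  0.    -1.   ] [-0.34657772 -0.12173964  2.59936747] [ 0.0355573   0.06007475 -0.02928503] -0.7951565403088204
```

Emit:
{"name": "arm_command", "arguments": {"deltas": [{"tx":0.4,"ty":0,"tz":0,"wx":0.1,"wy":0,"wz":0},{"tx":0.4,"ty":0,"tz":0,"wx":0.1,"wy":0,"wz":0},{"tx":0.4,"ty":0,"tz":0,"wx":0.1,"wy":0,"wz":0},{"tx":0.4,"ty":0,"tz":0,"wx":0.1,"wy":0,"wz":0},{"tx":0,"ty":0,"tz":0,"wx":0,"wy":0,"wz":0}]}}

```text
time: 11.8
eef_pos: [0.5494, 0.0769, 0.1356]
eef_rot: [0.881, 1.383, -0.878]
ft_force: [1.6, 0.7, 3.1]
width: 0.172
```

```bash
python3 - <<'E'
from h import *
st=arm.observe(); M=R.from_rotvec(st['eef_rot']).as_matrix(); print(st['time'],st['eef_pos'].round(4),'bar',np.arctan2(M[1,2],M[0,2]),M[:,0].round(3),st['ft_force'],st['moment'],st['qpos'][5])
E
```

```text
11.8 [0.5494 0.0769 0.1356] bar -1.1310426767239323 [ 0.003  0.    -1.   ] [1.55247951 0.72770677 3.06587072] [ 0.04701674 -0.17513338  0.00282649] -0.3975634194227409
```

Emit:
{"name": "arm_command", "arguments": {"deltas": [{"tx":0.4,"ty":0,"tz":0,"wx":0.1,"wy":0,"wz":0},{"tx":0.4,"ty":0,"tz":0,"wx":0.1,"wy":0,"wz":0},{"tx":0.4,"ty":0,"tz":0,"wx":0.1,"wy":0,"wz":0},{"tx":0.4,"ty":0,"tz":0,"wx":0.1,"wy":0,"wz":0},{"tx":0.2,"ty":0,"tz":0,"wx":0.1,"wy":0,"wz":0},{"tx":0,"ty":0,"tz":0,"wx":0.1,"wy":0,"wz":0},{"tx":0,"ty":0,"tz":0,"wx":0.05,"wy":0,"wz":0},{"tx":0,"ty":0,"tz":0,"wx":0,"wy":0,"wz":0},{"tx":0,"ty":0,"tz":0,"wx":0,"wy":0,"wz":0}]}}

```text
time: 12.55
eef_pos: [0.5495, 0.0767, 0.1337]
eef_rot: [1.361, 1.102, -1.358]
ft_force: [2.8, 0.4, 2.3]
width: 0.166
```

```bash
python3 - <<'E'
from h import *
st=arm.observe(); M=R.from_rotvec(st['eef_rot']).as_matrix(); print(st['time'],st['eef_pos'].round(4),'bar',np.arctan2(M[1,2],M[0,2]),M[:,0].round(3),st['ft_force'],st['moment'],st['qpos'][5])
E
```

```text
12.55 [0.5495 0.0767 0.1337] bar -1.77760076380604 [ 0.003 -0.    -1.   ] [2.79341954 0.3506114  2.31294736] [-0.12011888 -0.44500768  0.03300834] 0.2489932024072096
```

Emit:
{"name": "arm_command", "arguments": {"deltas": [{"tx":0,"ty":0,"tz":0,"wx":0,"wy":0,"wz":0},{"tx":0,"ty":0,"tz":0,"wx":0,"wy":0,"wz":0},{"tx":0,"ty":0,"tz":0,"wx":0,"wy":0,"wz":0},{"tx":0,"ty":0,"tz":0,"wx":0,"wy":0,"wz":0},{"tx":0,"ty":0,"tz":0,"wx":0,"wy":0,"wz":0},{"tx":0,"ty":0,"tz":0,"wx":0,"wy":0,"wz":0},{"tx":0,"ty":0,"tz":0,"wx":0,"wy":0,"wz":0}], "jaw": 0}}

```text
time: 13.13
eef_pos: [0.5481, 0.0768, 0.1324]
eef_rot: [1.362, 1.102, -1.363]
ft_force: [0.2, -0.0, 0.4]
width: 0.498
```

Emit:
{"name": "arm_command", "arguments": {"deltas": [{"tx":-15,"ty":0,"tz":0,"wx":0,"wy":0,"wz":0},{"tx":-30,"ty":0,"tz":0,"wx":0,"wy":0,"wz":0},{"tx":-30,"ty":0,"tz":0,"wx":0,"wy":0,"wz":0},{"tx":-30,"ty":0,"tz":0,"wx":0,"wy":0,"wz":0},{"tx":-30,"ty":0,"tz":0,"wx":0,"wy":0,"wz":0},{"tx":0,"ty":0,"tz":0,"wx":0,"wy":0,"wz":0},{"tx":0,"ty":0,"tz":0,"wx":0,"wy":0,"wz":0}]}}

```text
time: 13.72
eef_pos: [0.5495, 0.0769, 0.2705]
eef_rot: [1.366, 1.099, -1.359]
ft_force: [-0.7, -0.5, -1.1]
width: 0.498
```

```bash
python3 - <<'E'
from h import *
p,d,c=cap('wrist','w9.png'); P=cloud(c,d); X,Y,Z=P[...,0],P[...,1],P[...,2]
m=(np.hypot(X-.549,Y-.0765)<.045)&(Z>.13)&(Z<.18)&(p.max(2)<110)
q=P[m]; print(m.sum(),np.percentile(q[:,2],[50,80,90,95]))
q=q[q[:,2]>.155]; print(cv2.minAreaRect((q[:,:2]*1000).astype(np.float32)), q[:,2].mean(), np.polyfit(q[:,1],q[:,2],1))
for n in ['top','scene']:
    p,d,c=cap(n,n+'9.png'); P=cloud(c,d); X,Y,Z=P[...,0],P[...,1],P[...,2]
    m=(np.hypot(X-.549,Y-.0765)<.045)&(Z>.155)&(Z<.18)&(p.max(2)<110); q=P[m]; print(n,m.sum(),len(q) and np.percentile(q[:,2],[50,90]))
    for t in ['sole_centre','ink_tin','spanner']: print(t,[(round(r['p'],2),np.round(towards(c,r['centre']),3).tolist()) for r in arm.find_in(n,t)[:1]])
st=arm.observe(); print(st['time'],st['eef_pos'],st['width'])
E
```

```text
1222 [0.16304078 0.16381734 0.16414492 0.16444689]
((548.85986328125, 76.58042907714844), (66.25138092041016, 14.520906448364258), 78.22525024414062) 0.16283675929081443 [-0.00747464  0.1634215 ]
top 0 0
sole_centre [(0.69, [0.547, -0.155, 0.111])]
ink_tin [(0.9, [0.414, 0.324, 0.053])]
spanner []
scene 183 [0.1632036  0.16542103]
sole_centre [(0.77, [0.55, 0.16, 0.118])]
ink_tin [(0.81, [0.41, 0.311, 0.049])]
spanner [(0.64, [0.372, -0.013, 0.006])]
14.1667 [0.54801418 0.07677029 0.2667011 ] 0.4986372873848051
```

View pics/w9.png

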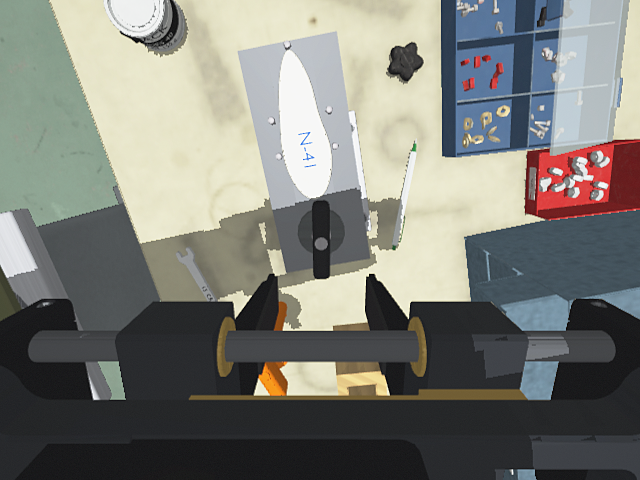

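```bash
python3 -c "
from rig import arm
print(arm.sign_off())"
```

```text
the job is handed in; nothing more can be done
None
```

The clamp screw is locked in the insert, and I handed the job in at about 14 s of the 48 s allowed.

- **What I did:** I lifted the black screw out of the stand and turned it to a gate angle read from the wrist picture. Its lugs dropped through the gates on the first try with no contact force. I then turned it about 1.45 rad clockwise, following the draw-down, let go and raised the gripper clear.
- **Screw, after release:** The bar top is at z = 0.163, which is the locked height (38 mm above the plate). The grip centre is within about 1 mm of the measured well axis, the bar looks level, and it has not turned back.
- **Surroundings:** The sole sits in its pins and the plate looks in place. The ink tin and spanner are where they started.
- **Checks that failed or disagreed:**
  - In the last top view the arm hid the work. The bar gave no points there, the spanner was not found, and the "sole" it reported was really the stand.
  - The cameras disagreed by 1–2 mm on absolute positions, within their calibration.
  - I read the plate's final position from the picture only and did not measure it.
- **Refused moves:** My first two move calls were refused because the rows did not list all six values. Nothing moved in those.

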